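# Snap a test coupler onto a tilted nipple and hold it

## Task

Lift the tall steel test coupler (the one with the slim gripping stem) off its parking peg and press it, mouth first and squarely, onto the tilted nipple of the valve housing until it snaps past the two spring catches and is fully home. Finish while still holding it pressed fully home against the return spring: do not let go, the spring would push it back up. Leave the blanking cap, screwdriver, blue bin and can where they are.

Things in the scene. Friction and masses are not known exactly. Their poses are not given: they have to be found in the camera images.
- coupler: Hollow round steel coupler, loose, 0.2-0.33 kg, upright, mouth down over either parking peg. Origin: centre of the mouth; z along its axis to the stem. Body 36 mm dia, z 0 to 48 mm, three dark rings; solid gripping stem 24 mm dia, z 48 to 92 mm. Bore 44 mm deep: rounded lip 20 mm inner dia (z 0 to 8), groove 26 mm dia (z 8 to 26), then 20 mm dia (z 26 to 44).
- stand: Parking stand, fixed: black plate 70 x 170 x 12 mm with two upright aluminium pegs 14 mm in diameter and 27 mm high at y = -45 and +45 mm of its frame. Origin: centre of its underside.
- cap: Blanking cap on the other parking peg: squat round steel cap, 42 mm in diameter, 36 mm tall, loose, no stem. Origin: centre of its underside. Not to be moved.
- housing: Aluminium valve housing on a dark base plate, fixed: base 150 x 120 x 10 mm, ribbed box 120 x 100 mm up to 50 mm high. Origin: centre of its underside. The nipple leans over towards its -x side.
- nipple: Fixed on the housing, axis tilted 25 deg (0.44 rad) to the housing's -x side. Origin: on the axis at the top of its 44 mm dia boss, 75 mm above the bench; z points out along the axis. Greased steel post 16 mm dia, rounded head at z = 42 mm. Two ball catches bulge at z = 22 mm on the +y and -y sides; sprung collar round its foot. Coupler fully home: its mouth at z = 4 mm.
- collar (a joint): Dark sprung sleeve, 34 mm dia, round the nipple; top at nipple z = 16 mm when free. Value in m: 0 free, 0.012 fully down at its stop, pushed by the coupler's mouth. Spring: 6 N plus 0.9 N/mm, 17 N at the stop; it pushes a coupler that is let go back up 5 mm or more. The catches have snapped into the groove once it is down 6 mm or more.
- catch_left (a joint): Ball catch on the nipple's +y side, m: 0 standing out 4.5 mm from the post, about 0.0025 pushed in by the coupler's lip; snaps back to 0 once the lip has passed. Passing both takes about 3 to 7 N along the axis.
- catch_right (a joint): Ball catch on the nipple's -y side, same values as catch_left.
- driver: Screwdriver with red handle lying on the bench nearest the robot, bystander. Origin under its middle.
- bin: Small blue open bin of metal parts, 100 x 150 x 60 mm, bystander. Origin: centre of its underside.
- can: Upright aluminium can, 56 mm in diameter, 110 mm tall, bystander. Origin: centre of its underside.
Things that resemble listed ones, but are neither listed nor needed, are in the scene too. Of the things like the stand, leave any that is orange; of the rest the larger one is meant.

How it is judged:
On the way:
1. the coupler is lifted clear of its parking peg (z of coupler in the frame of stand above 0.042 m), for 0.1 s.
At the end, for the whole second after the job is handed in: Through the last second: coupler on the nipple, mouth centred within 3.5 mm, axis within 0.12 rad, mouth under 7.5 mm above the boss; both catches back out within 1 mm; collar down over 9 mm; coupler bears on the nipple's parts with over 10 N, fingers on the coupler with over 4 N (x of coupler in the frame of nipple between -0.0035 and 0.0035 m and y of coupler in the frame of nipple between -0.0035 and 0.0035 m and z of coupler in the frame of nipple below 0.0075 m and angle between the z axis of coupler and the z axis of nipple, either way round below 0.12 rad and value of joint collar above 0.009 m and value of joint each of catch_left, catch_right below 0.001 m and contact force between coupler and nipple above 10 N and contact force between the fingers and coupler above 4 N); the arm keeps its last pose, push and grip.
It fails at once if the blanking cap is moved (more than 20 mm) (distance of cap from where it was at the start of the episode above 0.02 m).
It fails at once if the screwdriver is moved (more than 20 mm) (distance of driver from where it was at the start of the episode above 0.02 m).
It fails at once if the bin is moved (more than 20 mm) (distance of bin from where it was at the start of the episode above 0.02 m).
It fails at once if the can is moved (more than 20 mm) (distance of can from where it was at the start of the episode above 0.02 m).
It also fails if it takes over 45 s, if anything falls off the work surface, if the arm or the gripper's body presses on something with over 40 N, if the wrist force passes 120 N, or if a joint passes its speed limit or range.

## Robot

A 7-joint arm with a two-finger parallel gripper is mounted at the origin on the work surface. World frame = base frame: x ahead of the robot, y to its left, z up, the work surface at z = 0. Lengths are in m, angles in rad, forces in N, time in s.
With the tool pointing down it reaches from about 0.4 to 0.9 m from the base axis. Payload 5.5 kg.
Tool frame: the origin (TCP) lies midway between the tips of the shut fingers; the grasp point (between the pads) lies r.hold_point_z behind it (r.hold_point_z is the distance from the TCP to the grasp point, in m); z points along the fingers, y is the direction in which the jaws open and shut (so a half turn about z gives the same grasp; the last joint's range is limited). The gripper opens to 92 mm and grips with 3 to 60 N. Pads are 19 mm wide; open, the fingers measure 130 mm over their backs; the gripper's body (75 mm by 190 mm) begins 47 mm behind the grasp point.
Start: joints at [-1.065, 0.501, -0.427, 1.55, 0.221, 1.138, -0.21], TCP at [0.156, 0.631, 0.227] pointing down, gripper open.
Joint ranges: [-2.88, 2.88], [-0.31, 2.03], [-1.54, 1.56], [0.2, 2.42], [-1.41, 4.55], [0.19, 2.02], [-2.57, 2.57]. Speed limits (rad/s): [2.57, 2.57, 3.14, 3.14, 3.14, 3.14, 3.14].

## Interface

Orientations are given as a rotation vector (axis times angle).
In Python, from station import sensors, eyes, r, models gives the robot as it stands. The module is installed in compiled form; this text tells all that it offers.
- The arm moves only by the tool step_arm, never from a script. Its argument "deltas" is a list of rows, each an object of numbers: "rx", "ry", "rz": the turn, a rotation vector about the world's x, y, z in rad; "x", "y", "z": the shift along the world's x, y, z in m; "grip": the finger opening in m, from 0 to 0.0918. A call has exactly 5 rows; each row is the pose to reach, as a shift and turn from the pose commanded when the call began; what a row does not reach only later rows make up. A row lasts 1/12 s, in which the tool goes at most 41.7 mm and 7.16 degrees, less where a joint would pass 70% of its speed; a pose out of reach is approached as far as the arm can. A call with a gripper value outside its range is refused whole. The fingers move at their own pace and stop on an object; the grip force is fixed at half the most. Time passes only in rows, so rows that repeat a pose let the fingers close, or fill a call up. It gives the time, the measured TCP pose, the force and the opening at its end, in the units of the state.
- sensors.sense(): the state, without advancing time (a new reading comes with each control period).
- eyes.get_image(name): name is "side" or "top"; returns the picture (480x640x3 uint8, blue, green, red); there is no depth.
- eyes.camera_info(name): a dict with "fx", "fy", "cx", "cy" (pixels), "R" (3x3) and "t" (3): a world point X has camera coordinates R X + t. Camera axes: x right, y down, z forward; pixel columns grow to the right and rows downward; lengths in m; the calibration is good to about 2 mm. A picture is of the moment at which its call begins. camera_info takes no time and is no camera call.
- r.close_job(): hands the job in, once; it reports no verdict.
Trained networks look in the newest picture that a camera, given by its name, has taken for a name from the list of things; names that differ only in an ending like _2 or _b are one class to them, and where a whole thing is asked for, a point or a joint stands for the part that bears it (a point fixed in the world has none). Each returns a list of dicts, best first, with "confidence" (0 to 1); they miss things now and then, are a little off and sometimes report something else, mostly with a low value. They report only what shows in the picture. A call takes as long as a camera call. They do not tell look-alikes from the thing itself.
- models.trace(query, camera): "region" (480x640 bool, what is visible of it).
- models.landmark_of(query, camera): "centre" ([x, y, z] in m, in the coordinates of the camera as it stood for that picture, good to about 4 mm: a listed point, or the origin of a listed thing).
The state is a dict: "time_s": time; "qpos": joint angles; "dq": joint speeds; "effort": joint torques, N m; "ee_pos": TCP position; "ee_rot": TCP orientation; "wrist_force": force on the tool from outside, world axes, zero at the start; "ft_torque": the same for the moment, N m; "grip_width": opening from 0.0 (shut) to 1.0 (fully open).
Only numpy, scipy, OpenCV 4.12 (cv2) and the standard library are available. Lean on these libraries where they do the work, as an engineer would, in place of code of your own. Each camera call takes 0.05 s, during which the arm holds its last target. There are 200 camera calls.

## Working session

There is one attempt and no reset: what is moved stays moved. The work goes in short steps, Python scripts to look and compute and a tool call to move; the robot and the scene stay as the last step left them, time stands still between calls to the robot, and variables do not carry over. Pictures are saved under pics/ and viewed, about 8 in all and at most 12, crops included, and the job is handed in when it is done.

Besides the shell and the picture viewer there is one more tool, called after "Emit:" by a JSON object that holds its "name" and its "arguments", one argument or row to a line. step_arm: Moves the arm, as the interface text tells. Its arguments: {"type":"object","properties":{"deltas":{"type":"array"}},"required":["deltas"]}

```bash
mkdir -p pics
cat > h.py <<'E'
import numpy as np, cv2
from station import sensors, eyes, r, models
def world(c,p):
    k=eyes.camera_info(c); return np.array(k["R"]).T@(np.array(p)-np.array(k["t"]))
def proj(c,X):
    k=eyes.camera_info(c); p=np.array(k["R"])@np.array(X)+np.array(k["t"])
    return np.array([k["fx"]*p[0]/p[2]+k["cx"],k["fy"]*p[1]/p[2]+k["cy"]])
E
python3 - <<'E'
from h import *
for c in("side","top"):
    cv2.imwrite(f"pics/{c}0.png",eyes.get_image(c))
    k=eyes.camera_info(c);print(c,k["fx"],"cam at",-np.array(k["R"]).T@np.array(k["t"]),"fwd",np.array(k["R"])[2].round(2))
    for q in("coupler","stand","cap","housing","nipple","collar","catch_left","catch_right","driver","bin","can"):
        for d in models.landmark_of(q,c):
            w=world(c,d["centre"]);print(c,q,round(d["confidence"],2),w.round(3),proj(c,w).round())
print(r.hold_point_z,sensors.sense())
E
```

```text
side 624.4945585486055 cam at [ 0.15335631 -1.02297206  1.02462851] fwd [ 0.27  0.73 -0.63]
side coupler 0.82 [ 0.452 -0.217  0.017] [325. 355.]
side stand 0.66 [ 0.483 -0.391  0.   ] [372. 422.]
side stand 0.65 [ 0.447 -0.172  0.   ] [316. 345.]
side stand 0.6 [ 0.288 -0.236 -0.002] [252. 389.]
side housing 0.6 [0.567 0.159 0.005] [317. 240.]
side nipple 0.84 [0.567 0.158 0.078] [317. 218.]
side nipple 0.27 [ 0.77  -0.268 -0.001] [470. 338.]Traceback (most recent call last):
  File "<stdin>", line 6, in <module>
ValueError: it knows: bin, can, cap, coupler, driver, housing, nipple, stand
```

Run:
```python
from h import *
for c in("side","top"):
    if c=="top":
        cv2.imwrite(f"pics/{c}0.png",eyes.get_image(c))
        k=eyes.camera_info(c);print(c,k["fx"],"cam at",-np.array(k["R"]).T@np.array(k["t"]),"fwd",np.array(k["R"])[2].round(2))
    for q in("coupler","stand","cap","housing","nipple","driver","bin","can"):
        if c=="side" and q in("coupler","stand","housing","nipple"): continue
        for d in models.landmark_of(q,c):
            w=world(c,d["centre"]);print(c,q,round(d["confidence"],2),w.round(3),proj(c,w).round())
print(r.hold_point_z,sensors.sense())
```

```text
side driver 0.88 [0.423 0.181 0.002] [260. 248.]
side bin 0.8 [ 0.772 -0.269 -0.   ] [471. 338.]
side can 0.94 [ 0.582  0.46  -0.003] [287. 181.]
top 511.96625150990496 cam at [0.36801135 0.03237403 1.14566242] fwd [ 0.16  0.03 -0.99]
top coupler 0.68 [ 0.454 -0.214  0.01 ] [452. 287.]
top stand 0.63 [ 0.446 -0.172  0.003] [432. 290.]
top stand 0.63 [ 0.284 -0.23  -0.002] [460. 365.]
top stand 0.62 [ 0.481 -0.388 -0.002] [529. 276.]
top stand 0.15 [ 0.591  0.46  -0.004] [155. 224.]
top cap 0.53 [ 0.442 -0.131  0.014] [414. 292.]
top cap 0.19 [ 0.455 -0.214  0.015] [452. 286.]
top housing 0.66 [0.566 0.162 0.   ] [283. 236.]
top housing 0.42 [ 0.59   0.459 -0.003] [156. 225.]
top nipple 0.94 [0.568 0.159 0.075] [281. 229.]
top driver 0.86 [0.422 0.183 0.004] [272. 299.]
top bin 0.62 [ 0.768 -0.272 -0.001] [473. 152.]
top can 0.62 [ 0.593  0.461 -0.005] [155. 224.]
0.0188 {'time_s': 0.95, 'qpos': array([-1.06481789,  0.50087036, -0.42699213,  1.55040702,  0.22081401,
        1.13828443, -0.21028999]), 'dq': array([-1.24245740e-04,  5.22141407e-04,  4.77552110e-04,  7.46354605e-05,
        3.61032643e-04,  3.86979367e-04,  9.95529569e-04]), 'effort': array([ 2.07409553e-04, -5.66454506e+01, -5.81070408e+00, -2.79510677e+01,
       -6.67667482e-02,  2.07764242e-02,  3.16890475e-05]), 'ee_pos': array([0.15623417, 0.63095042, 0.22674364]), 'ee_rot': array([-3.80357219e-01, -3.11847472e+00, -8.83151881e-05]), 'wrist_force': array([-0.16484563,  0.0133218 ,  0.55090774]), 'ft_torque': array([ 0.04457291, -0.0375273 ,  0.01961416]), 'grip_width': 0.9953709696265589}
```

View pics/side0.png

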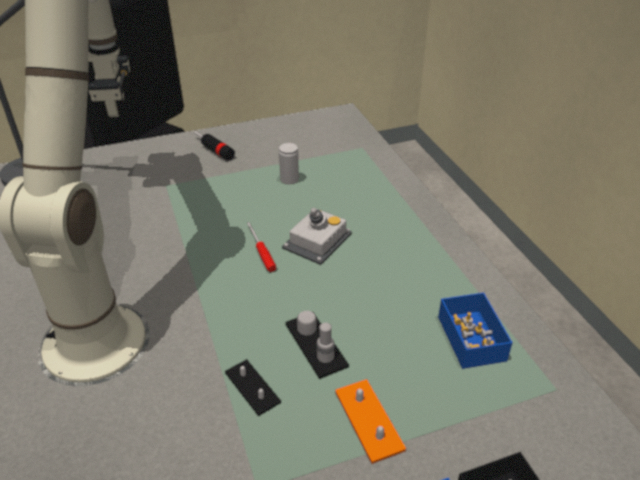

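View pics/top0.png

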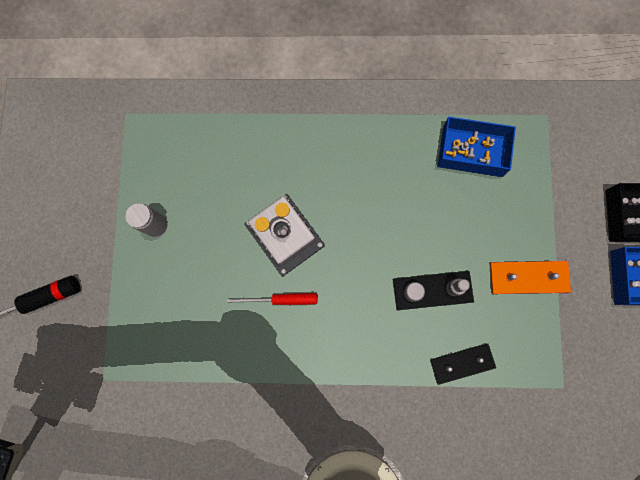

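Run:
```python
from h import *
t=cv2.imread("pics/top0.png");s=cv2.imread("pics/side0.png")
f=lambda i,x,y,n=50:cv2.resize(i[y-n:y+n-0,x-n:x+n],(400,400),interpolation=cv2.INTER_CUBIC)
a=np.hstack([f(t,284,234),f(s,318,232)]);cv2.imwrite("pics/crop1.png",cv2.resize(a,(800,400)))
b=np.hstack([f(t,434,290),f(s,318,340)]);cv2.imwrite("pics/crop2.png",b)
```

```text
(no output)
```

View pics/crop1.png

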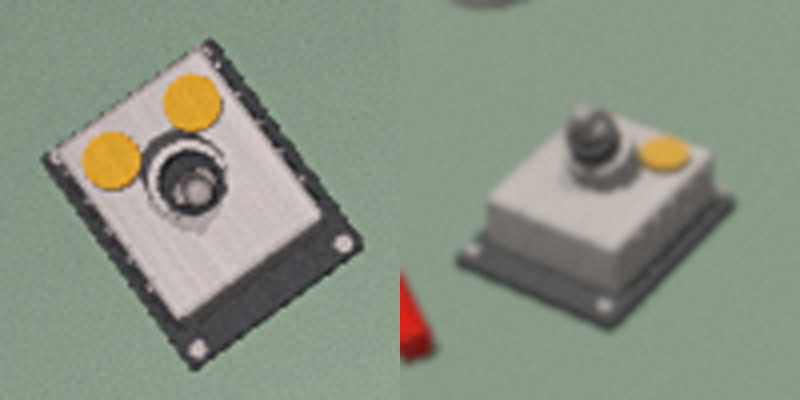

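View pics/crop2.png

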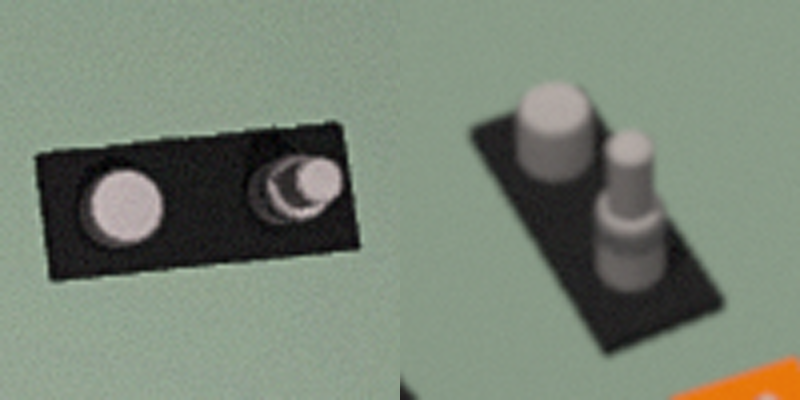

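The crops show: the top one has the nipple boss at (280,229) with its tip shifted to about (284,231), so it leans lower-right, and yellow discs on the housing's far side. The stand candidates in the top view are large black (433,290), small black (462,363) and orange (530,277). The large black one is meant: not orange, and the larger of the two black ones. It carries the cap at (415,291) and the coupler with its slim stem at (464,285).

```bash
cat > fit.py <<'E'
from h import *
from scipy.optimize import least_squares
def tri(a,b): # pixels top, side
    f=lambda X:np.r_[proj("top",X)-a,proj("side",X)-b]
    s=least_squares(f,[.5,0,.05]);return s.x.round(4),f(s.x).round(1)
# housing: base-plate corners
T={(1,1):None}
th0=np.arctan2(.6,.8)
# -x side is lower-right in top picture
top={(1,1):(244.5,223.5),(1,-1):(286,194.5),(-1,-1):(324.5,245.5),(-1,1):(283,276.5)}
side={(-1,1):(282.5,247.5),(-1,-1):(320.5,264.5),(1,-1):(351.75,233.25)}
def corner(p,k,z):
    c,s=np.cos(p[2]),np.sin(p[2]);u=np.array([.075*k[0],.06*k[1]])
    return [p[0]+c*u[0]-s*u[1],p[1]+s*u[0]+c*u[1],z]
def F(p,cams=("top","side")):
    o=[]
    for c,d in(("top",top),("side",side)):
        if c in cams:
            for k,v in d.items(): o+=list(proj(c,corner(p,k,.006 if c=="top" else .003))-v)
    return o
for cams in(("top",),("side",),("top","side")):
    s=least_squares(lambda p:F(p,cams),[.567,.16,th0]);print(cams,s.x.round(4),np.round(s.fun,1))
if __name__=="__main__":
    print("stemtop",tri((464,285.25),(325,326.75)))
    print("captop",tri((415.25,291.5),(306.5,316.5)))
    # stand corners top crop origin(384,240)
    st={(36,155):0,(342,124):0,(360,247):0,(51,281):0}
    P=[]
    k=eyes.camera_info("top");R=np.array(k["R"]);C=-R.T@np.array(k["t"])
    for (u,v) in st:
        d=R.T@np.array([(384+u/4-k["cx"])/k["fx"],(240+v/4-k["cy"])/k["fy"],1]);P.append((C+d*(.01-C[2])/d[2])[:2])
    P=np.array(P);print("stand corners",P.round(3),"ctr",P.mean(0).round(4),"sides",[np.linalg.norm(P[i]-P[i-1]).round(3) for i in range(4)])
E
python3 fit.py
```

```text
('top',) [0.5676 0.1594 0.6508] [-0.6  0.7  0.6 -1.   0.9 -0.2 -0.8  0.5]
('side',) [0.57   0.1604 0.6377] [-0.9  0.   0.3  0.1  0.6 -0.2]
('top', 'side') [0.5683 0.1596 0.6493] [-0.6  0.3  0.6 -1.3  0.8 -0.5 -0.9  0.2 -1.3  0.6  0.2  0.4 -0.1 -0.1]
stemtop (array([ 0.4507, -0.2183,  0.1031]), array([ 0. , -0.2, -0.2,  0. ]))
captop (array([ 0.441 , -0.1281,  0.0476]), array([ 0.1, -0.4, -0.4,  0.1]))
stand corners [[ 0.47  -0.085]
 [ 0.489 -0.254]
 [ 0.422 -0.261]
 [ 0.401 -0.092]] ctr [ 0.4456 -0.173 ] sides [np.float64(0.069), np.float64(0.17), np.float64(0.068), np.float64(0.17)]
```

Emit:
{"name": "step_arm", "arguments": {
  "deltas": [
    {"x":0.028,"y":-0.03,"z":0.005,"rz":-0.1,"grip":0.09},
    {"x":0.056,"y":-0.06,"z":0.01,"rz":-0.2,"grip":0.09},
    {"x":0.084,"y":-0.09,"z":0.015,"rz":-0.3,"grip":0.09},
    {"x":0.112,"y":-0.12,"z":0.02,"rz":-0.4,"grip":0.09},
    {"x":0.14,"y":-0.15,"z":0.025,"rz":-0.5,"grip":0.09}
  ]
}}

```text
$.deltas[0]: bad value
```

Emit:
{"name": "step_arm", "arguments": {
  "deltas": [
    {"x":0.024,"y":-0.034,"z":0,"rz":-0.1,"grip":0.09},
    {"x":0.048,"y":-0.068,"z":0,"rz":-0.2,"grip":0.09},
    {"x":0.072,"y":-0.102,"z":0,"rz":-0.3,"grip":0.09},
    {"x":0.096,"y":-0.136,"z":0,"rz":-0.4,"grip":0.09},
    {"x":0.12,"y":-0.17,"z":0,"rz":-0.5,"grip":0.09}
  ]
}}

```text
$.deltas[0]: bad value
```

Emit:
{"name": "step_arm", "arguments": {
  "deltas": [
    {"rx":0.0,"ry":0.0,"rz":-0.1,"x":0.028,"y":-0.03,"z":0.005,"grip":0.09},
    {"rx":0.0,"ry":0.0,"rz":-0.2,"x":0.056,"y":-0.06,"z":0.01,"grip":0.09},
    {"rx":0.0,"ry":0.0,"rz":-0.3,"x":0.084,"y":-0.09,"z":0.015,"grip":0.09},
    {"rx":0.0,"ry":0.0,"rz":-0.4,"x":0.112,"y":-0.12,"z":0.02,"grip":0.09},
    {"rx":0.0,"ry":0.0,"rz":-0.5,"x":0.14,"y":-0.15,"z":0.025,"grip":0.09}
  ]
}}

```text
time_s: 1.37
ee_pos: [0.2972, 0.4794, 0.2521]
ee_rot: [-1.147, -2.925, -0.001]
wrist_force: [0.6, 0.4, 0.6]
grip_width: 0.983
```

Emit:
{"name": "step_arm", "arguments": {
  "deltas": [
    {"rx":0.0,"ry":0.0,"rz":-0.1,"x":0.024,"y":-0.034,"z":0.0,"grip":0.09},
    {"rx":0.0,"ry":0.0,"rz":-0.2,"x":0.048,"y":-0.068,"z":0.0,"grip":0.09},
    {"rx":0.0,"ry":0.0,"rz":-0.3,"x":0.072,"y":-0.102,"z":0.0,"grip":0.09},
    {"rx":0.0,"ry":0.0,"rz":-0.4,"x":0.096,"y":-0.136,"z":0.0,"grip":0.09},
    {"rx":0.0,"ry":0.0,"rz":-0.5,"x":0.12,"y":-0.17,"z":0.0,"grip":0.09}
  ]
}}

```text
time_s: 1.78
ee_pos: [0.4171, 0.3092, 0.2522]
ee_rot: [1.835, 2.55, 0.002]
wrist_force: [0.6, 0.9, 1.0]
grip_width: 0.98
```

Emit:
{"name": "step_arm", "arguments": {
  "deltas": [
    {"rx":0.0,"ry":0.0,"rz":0.0,"x":0.003,"y":-0.04,"z":0.0,"grip":0.09},
    {"rx":0.0,"ry":0.0,"rz":0.0,"x":0.006,"y":-0.08,"z":0.0,"grip":0.09},
    {"rx":0.0,"ry":0.0,"rz":0.0,"x":0.009,"y":-0.12,"z":0.0,"grip":0.09},
    {"rx":0.0,"ry":0.0,"rz":0.0,"x":0.012,"y":-0.16,"z":0.0,"grip":0.09},
    {"rx":0.0,"ry":0.0,"rz":0.0,"x":0.015,"y":-0.2,"z":0.0,"grip":0.09}
  ]
}}

```text
time_s: 2.2
ee_pos: [0.4311, 0.1091, 0.2521]
ee_rot: [1.828, 2.554, 0.001]
wrist_force: [1.1, 0.1, 0.5]
grip_width: 0.984
```

Emit:
{"name": "step_arm", "arguments": {
  "deltas": [
    {"rx":0.0,"ry":0.0,"rz":0.0,"x":0.003,"y":-0.04,"z":0.0,"grip":0.09},
    {"rx":0.0,"ry":0.0,"rz":0.0,"x":0.006,"y":-0.08,"z":0.0,"grip":0.09},
    {"rx":0.0,"ry":0.0,"rz":0.0,"x":0.009,"y":-0.12,"z":0.0,"grip":0.09},
    {"rx":0.0,"ry":0.0,"rz":0.0,"x":0.012,"y":-0.16,"z":0.0,"grip":0.09},
    {"rx":0.0,"ry":0.0,"rz":0.0,"x":0.015,"y":-0.2,"z":0.0,"grip":0.09}
  ]
}}

```text
time_s: 2.62
ee_pos: [0.4461, -0.0909, 0.2523]
ee_rot: [1.828, 2.554, 0.001]
wrist_force: [1.7, -0.0, 0.3]
grip_width: 0.981
```

Emit:
{"name": "step_arm", "arguments": {
  "deltas": [
    {"rx":0.0,"ry":0.0,"rz":0.0,"x":0.001,"y":-0.035,"z":-0.02,"grip":0.09},
    {"rx":0.0,"ry":0.0,"rz":0.0,"x":0.002,"y":-0.07,"z":-0.04,"grip":0.09},
    {"rx":0.0,"ry":0.0,"rz":0.0,"x":0.003,"y":-0.105,"z":-0.06,"grip":0.09},
    {"rx":0.0,"ry":0.0,"rz":0.0,"x":0.0045,"y":-0.1275,"z":-0.085,"grip":0.09},
    {"rx":0.0,"ry":0.0,"rz":0.0,"x":0.0045,"y":-0.1275,"z":-0.11,"grip":0.09}
  ]
}}

```text
time_s: 3.03
ee_pos: [0.4509, -0.2231, 0.1417]
ee_rot: [1.835, 2.544, -0.003]
wrist_force: [0.9, 1.0, 1.2]
grip_width: 0.98
```

Run:
```python
from h import *
s=eyes.get_image("side");t=eyes.get_image("top")
f=lambda i,x,y,n=50:cv2.resize(i[y-n:y+n,x-n:x+n],(400,400),interpolation=cv2.INTER_CUBIC)
p=sensors.sense()["ee_pos"];print(p,proj("side",p),proj("top",p),sensors.sense()["qpos"].round(2))
cv2.imwrite("pics/pre.png",np.hstack([f(t,464,285),f(s,325,325)]))
```

```text
[ 0.44756781 -0.21649457  0.13840623] [322.99565037 314.13817199] [467.482157   285.24031562] [ 0.12  0.33  0.32  2.02 -0.14  0.82  0.85]
```

View pics/pre.png

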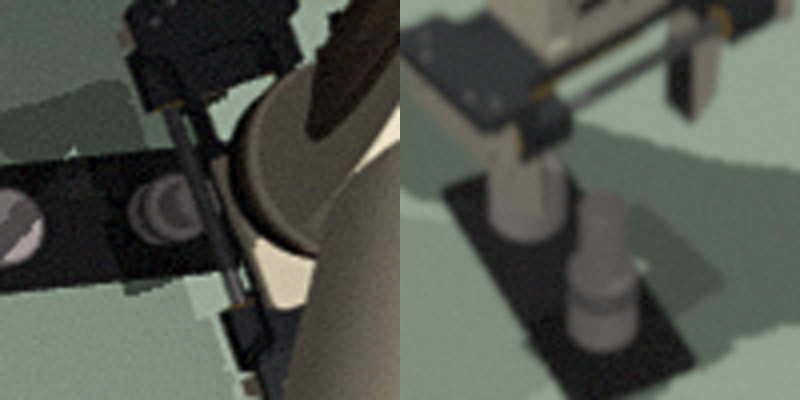

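Emit:
{"name": "step_arm", "arguments": {
  "deltas": [
    {"rx":0.0,"ry":0.0,"rz":0.0,"x":0.0,"y":0.0,"z":0.0,"grip":0.09},
    {"rx":0.0,"ry":0.0,"rz":0.0,"x":0.0,"y":0.0,"z":0.0,"grip":0.09},
    {"rx":0.0,"ry":0.0,"rz":0.0,"x":0.0,"y":0.0,"z":0.0,"grip":0.09},
    {"rx":0.0,"ry":0.0,"rz":0.0,"x":0.0,"y":0.0,"z":0.0,"grip":0.09},
    {"rx":0.0,"ry":0.0,"rz":0.0,"x":0.0,"y":0.0,"z":0.0,"grip":0.09}
  ]
}}

```text
time_s: 3.55
ee_pos: [0.4517, -0.2161, 0.143]
ee_rot: [1.826, 2.554, 0.002]
wrist_force: [0.0, 0.2, -0.8]
grip_width: 0.98
```

Run:
```python
from h import *
s=eyes.get_image("side");S=sensors.sense();p=S["ee_pos"]
from scipy.spatial.transform import Rotation as Ro
Rm=Ro.from_rotvec(S["ee_rot"]).as_matrix()
print(S["time_s"],p,Rm.round(3))
im=s.copy()
f=lambda i,x,y,n=50:cv2.resize(i[y-n:y+n,x-n:x+n],(600,600),interpolation=cv2.INTER_CUBIC)
a=f(s,325,325)
for o in (0,.046,-.046):
    u=(proj("side",p+Rm[:,1]*o)-275)*6; cv2.circle(a,tuple(int(v) for v in u),4,(0,0,255),-1)
u=(proj("side",[.4507,-.2183,.104])-275)*6; cv2.circle(a,tuple(int(v) for v in u),4,(0,255,0),-1)
cv2.imwrite("pics/pre2.png",a)
```

```text
3.6 [ 0.45154117 -0.21625252  0.14277215] [[-0.323  0.946  0.002]
 [ 0.946  0.323 -0.   ]
 [-0.001  0.002 -1.   ]]
```

View pics/pre2.png

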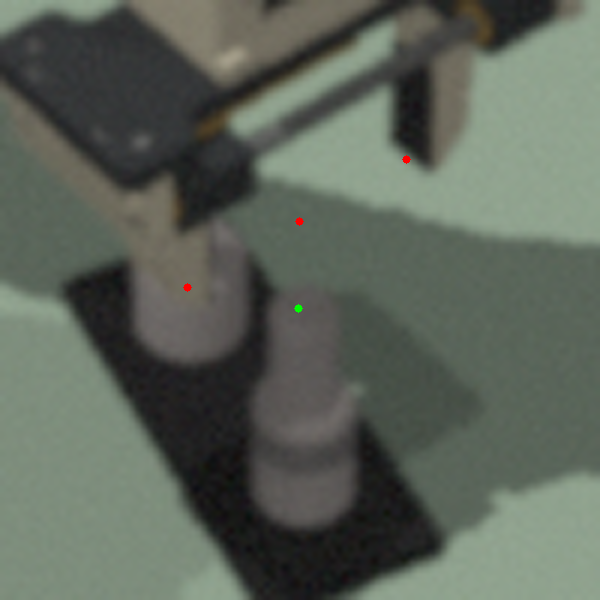

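Emit:
{"name": "step_arm", "arguments": {
  "deltas": [
    {"rx":0.0,"ry":0.0,"rz":0.0,"x":-0.0005,"y":-0.001,"z":-0.018,"grip":0.09},
    {"rx":0.0,"ry":0.0,"rz":0.0,"x":-0.0005,"y":-0.002,"z":-0.038,"grip":0.09},
    {"rx":0.0,"ry":0.0,"rz":0.0,"x":-0.0005,"y":-0.002,"z":-0.058,"grip":0.09},
    {"rx":0.0,"ry":0.0,"rz":0.0,"x":-0.0005,"y":-0.002,"z":-0.07,"grip":0.09},
    {"rx":0.0,"ry":0.0,"rz":0.0,"x":-0.0005,"y":-0.002,"z":-0.076,"grip":0.09}
  ]
}}

```text
time_s: 4.02
ee_pos: [0.4494, -0.2179, 0.0645]
ee_rot: [-1.827, -2.553, 0.001]
wrist_force: [0.4, -0.2, -0.3]
grip_width: 0.985
```

Emit:
{"name": "step_arm", "arguments": {
  "deltas": [
    {"rx":0.0,"ry":0.0,"rz":0.0,"x":0.0,"y":0.0,"z":0.0,"grip":0.09},
    {"rx":0.0,"ry":0.0,"rz":0.0,"x":0.0,"y":0.0,"z":0.0,"grip":0.05},
    {"rx":0.0,"ry":0.0,"rz":0.0,"x":0.0,"y":0.0,"z":0.0,"grip":0.03},
    {"rx":0.0,"ry":0.0,"rz":0.0,"x":0.0,"y":0.0,"z":0.0,"grip":0.01},
    {"rx":0.0,"ry":0.0,"rz":0.0,"x":0.0,"y":0.0,"z":0.0,"grip":0.0}
  ]
}}

```text
time_s: 4.43
ee_pos: [0.4509, -0.2188, 0.0666]
ee_rot: [1.828, 2.553, 0.001]
wrist_force: [0.6, 0.7, 0.5]
grip_width: 0.742
```

Emit:
{"name": "step_arm", "arguments": {
  "deltas": [
    {"rx":0.0,"ry":0.0,"rz":0.0,"x":0.0,"y":0.0,"z":0.0,"grip":0.0},
    {"rx":0.0,"ry":0.0,"rz":0.0,"x":0.0,"y":0.0,"z":0.0,"grip":0.0},
    {"rx":0.0,"ry":0.0,"rz":0.0,"x":0.0,"y":0.0,"z":0.0,"grip":0.0},
    {"rx":0.0,"ry":0.0,"rz":0.0,"x":0.0,"y":0.0,"z":0.0,"grip":0.0},
    {"rx":0.0,"ry":0.0,"rz":0.0,"x":0.0,"y":0.0,"z":0.0,"grip":0.0}
  ]
}}

```text
time_s: 4.85
ee_pos: [0.4502, -0.2186, 0.0658]
ee_rot: [-1.829, -2.554, -0.0]
wrist_force: [0.0, 0.3, 0.1]
grip_width: 0.376
```

Fingers are still closing, so I wait.

Emit:
{"name": "step_arm", "arguments": {
  "deltas": [
    {"rx":0.0,"ry":0.0,"rz":0.0,"x":0.0,"y":0.0,"z":0.0,"grip":0.0},
    {"rx":0.0,"ry":0.0,"rz":0.0,"x":0.0,"y":0.0,"z":0.0,"grip":0.0},
    {"rx":0.0,"ry":0.0,"rz":0.0,"x":0.0,"y":0.0,"z":0.0,"grip":0.0},
    {"rx":0.0,"ry":0.0,"rz":0.0,"x":0.0,"y":0.0,"z":0.0,"grip":0.0},
    {"rx":0.0,"ry":0.0,"rz":0.0,"x":0.0,"y":0.0,"z":0.0,"grip":0.0}
  ]
}}

```text
time_s: 5.27
ee_pos: [0.4503, -0.2185, 0.0657]
ee_rot: [-1.829, -2.554, -0.0]
wrist_force: [-0.1, 0.1, -1.1]
grip_width: 0.257
```

Emit:
{"name": "step_arm", "arguments": {
  "deltas": [
    {"rx":0.0,"ry":0.0,"rz":0.0,"x":0.0,"y":0.0,"z":0.005,"grip":0.0},
    {"rx":0.0,"ry":0.0,"rz":0.0,"x":0.0,"y":0.0,"z":0.015,"grip":0.0},
    {"rx":0.0,"ry":0.0,"rz":0.0,"x":0.0,"y":0.0,"z":0.03,"grip":0.0},
    {"rx":0.0,"ry":0.0,"rz":0.0,"x":0.0,"y":0.0,"z":0.045,"grip":0.0},
    {"rx":0.0,"ry":0.0,"rz":0.0,"x":0.0,"y":0.0,"z":0.06,"grip":0.0}
  ]
}}

```text
time_s: 5.68
ee_pos: [0.4499, -0.2186, 0.1269]
ee_rot: [-1.829, -2.554, 0.0]
wrist_force: [0.9, 0.9, -2.1]
grip_width: 0.255
```

Emit:
{"name": "step_arm", "arguments": {
  "deltas": [
    {"rx":0.0,"ry":0.0,"rz":0.0,"x":0.0,"y":0.0,"z":0.03,"grip":0.0},
    {"rx":0.0,"ry":0.0,"rz":0.0,"x":0.005,"y":0.02,"z":0.06,"grip":0.0},
    {"rx":0.0,"ry":0.0,"rz":0.0,"x":0.01,"y":0.05,"z":0.085,"grip":0.0},
    {"rx":0.0,"ry":0.0,"rz":0.0,"x":0.015,"y":0.085,"z":0.1,"grip":0.0},
    {"rx":0.0,"ry":0.0,"rz":0.0,"x":0.02,"y":0.12,"z":0.105,"grip":0.0}
  ]
}}

```text
time_s: 6.1
ee_pos: [0.4718, -0.0984, 0.2347]
ee_rot: [1.829, 2.548, 0.005]
wrist_force: [1.3, -0.4, -2.8]
grip_width: 0.256
```

Emit:
{"name": "step_arm", "arguments": {
  "deltas": [
    {"rx":0.0527,"ry":-0.0695,"rz":0.0,"x":0.01,"y":0.036,"z":0.004,"grip":0.0},
    {"rx":0.1054,"ry":-0.139,"rz":0.0,"x":0.02,"y":0.072,"z":0.008,"grip":0.0},
    {"rx":0.1581,"ry":-0.2085,"rz":0.0,"x":0.03,"y":0.108,"z":0.012,"grip":0.0},
    {"rx":0.2108,"ry":-0.278,"rz":0.0,"x":0.04,"y":0.144,"z":0.016,"grip":0.0},
    {"rx":0.2635,"ry":-0.3475,"rz":0.0,"x":0.05,"y":0.18,"z":0.02,"grip":0.0}
  ]
}}

```text
time_s: 6.52
ee_pos: [0.5202, 0.0828, 0.2522]
ee_rot: [1.714, 2.394, 0.63]
wrist_force: [0.3, 2.0, -2.4]
grip_width: 0.252
```

Emit:
{"name": "step_arm", "arguments": {
  "deltas": [
    {"rx":0.0,"ry":0.0,"rz":0.0,"x":0.003,"y":0.02,"z":-0.02,"grip":0.0},
    {"rx":0.0,"ry":0.0,"rz":0.0,"x":0.006,"y":0.035,"z":-0.04,"grip":0.0},
    {"rx":0.0,"ry":0.0,"rz":0.0,"x":0.008,"y":0.045,"z":-0.055,"grip":0.0},
    {"rx":0.0,"ry":0.0,"rz":0.0,"x":0.009,"y":0.048,"z":-0.063,"grip":0.0},
    {"rx":0.0,"ry":0.0,"rz":0.0,"x":0.009,"y":0.048,"z":-0.063,"grip":0.0}
  ]
}}

```text
time_s: 6.93
ee_pos: [0.5274, 0.1301, 0.186]
ee_rot: [1.716, 2.402, 0.621]
wrist_force: [-0.3, 0.8, -1.9]
grip_width: 0.255
```

```bash
cat > st.py <<'E'
from h import *
from scipy.spatial.transform import Rotation as Ro
N0=np.array([.568,.1594,.075]);yaw=.648
N=Ro.from_euler("z",yaw).as_matrix()@Ro.from_euler("y",-np.radians(25)).as_matrix()
def rep():
    S=sensors.sense();p=S["ee_pos"];R=Ro.from_rotvec(S["ee_rot"]).as_matrix()
    m=p+R[:,2]*.0537; a=-R[:,2]
    print("t",S["time_s"],"tcp",p.round(4),"mouth in nipple",((m-N0)@N*1000).round(1),"axis in nipple",(a@N).round(3),"F nip",(S["wrist_force"]@N).round(1),"grip",round(S["grip_width"]*91.8,1))
    return p,R,m,a
E
python3 - <<'E'
from st import *
s=eyes.get_image("side");t=eyes.get_image("top");p,R,m,a=rep()
k=5
def crop(i,c,w=80,h=60):
    u=proj(c,N0+N[:,2]*.05).round().astype(int);o=u-[w,h]
    q=cv2.resize(i[o[1]:o[1]+2*h,o[0]:o[0]+2*w],None,fx=k/2,fy=k/2,interpolation=cv2.INTER_CUBIC)
    for z,col in((0,(0,255,0)),(.042,(0,255,0))):
        cv2.circle(q,tuple(((proj(c,N0+N[:,2]*z)-o)*k/2).astype(int).tolist()),2,col,-1)
    for z in(0,.048,.092):
        cv2.circle(q,tuple(((proj(c,m+a*z)-o)*k/2).astype(int).tolist()),2,(0,0,255),-1)
    print(c,o,k/2);return q
cv2.imwrite("pics/app.png",np.hstack([crop(t,"top"),crop(s,"side")]))
E
```

```text
t 7.0333 tcp [0.5294 0.1287 0.1881] mouth in nipple [ 3.1 -1.2 69.7] axis in nipple [0. 0. 1.] F nip [-0.3  0.1 -0.7] grip 23.5
top [204 173] 2.5
side [232 148] 2.5
```

View pics/app.png

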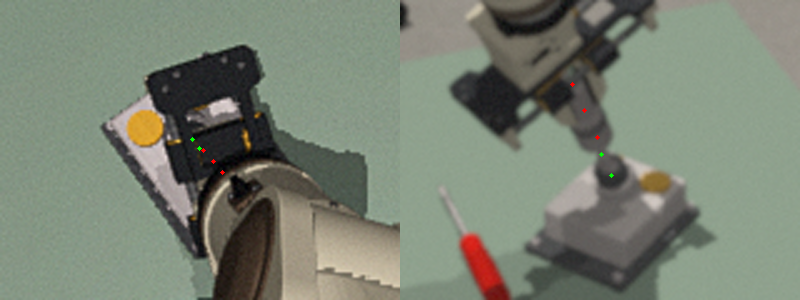

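Emit:
{"name": "step_arm", "arguments": {
  "deltas": [
    {"rx":0.0,"ry":0.0,"rz":0.0,"x":0.0,"y":0.0,"z":0.0,"grip":0.0},
    {"rx":0.0,"ry":0.0,"rz":0.0,"x":0.0,"y":0.0,"z":0.0,"grip":0.0},
    {"rx":0.0,"ry":0.0,"rz":0.0,"x":0.0,"y":0.0,"z":0.0,"grip":0.0},
    {"rx":0.0,"ry":0.0,"rz":0.0,"x":0.0,"y":0.0,"z":0.0,"grip":0.0},
    {"rx":0.0,"ry":0.0,"rz":0.0,"x":0.0,"y":0.0,"z":0.0,"grip":0.0}
  ]
}}

```text
time_s: 7.45
ee_pos: [0.5295, 0.1292, 0.1882]
ee_rot: [1.716, 2.396, 0.625]
wrist_force: [-0.4, 0.3, -2.0]
grip_width: 0.253
```

```bash
cat > look.py <<'E'
from st import *
import sys
s=eyes.get_image("side");p,R,m,a=rep();k=8
u=proj("side",N0+N[:,2]*.06).round().astype(int);o=u-[45,36]
q=cv2.resize(s[o[1]:o[1]+72,o[0]:o[0]+90],None,fx=k,fy=k,interpolation=cv2.INTER_CUBIC)
def circ(c,ax,rad,col):
    e=np.linalg.svd(np.eye(3)-np.outer(ax,ax))[0][:,:2]
    P=[((proj("side",c+rad*(e[:,0]*np.cos(w)+e[:,1]*np.sin(w)))-o+.5)*k) for w in np.linspace(0,6.283,40)]
    cv2.polylines(q,[np.int32(P)],True,col,1)
n=N[:,2]
for z,rr in((0,.022),(.016,.017),(.042,.008)): circ(N0+n*z,n,rr,(0,255,0))
for z,rr in((0,.018),(.048,.018),(.048,.012),(.092,.012)): circ(m+a*z,a,rr,(0,0,255))
cv2.imwrite(sys.argv[1],q)
E
python3 look.py pics/look1.png
```

```text
t 7.5 tcp [0.5294 0.1292 0.188 ] mouth in nipple [ 3.4 -0.7 69.4] axis in nipple [-0. -0.  1.] F nip [-1.6  0.  -2.4] grip 23.7
```

View pics/look1.png

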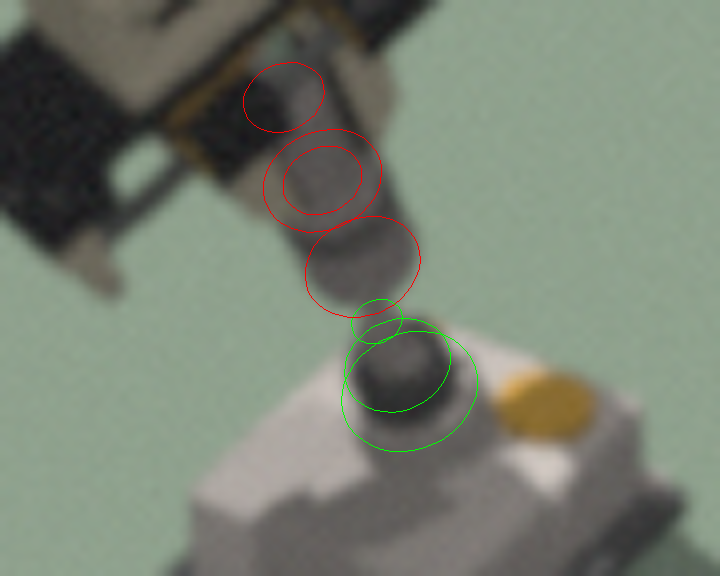

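Run:
```python
from st import *
out=[];k=12
for c in("top","side"):
    i=cv2.imread(f"pics/{c}0.png");n=N[:,2]
    u=proj(c,N0+n*.02).round().astype(int);o=u-[16,25];print(c,o)
    q=cv2.resize(i[o[1]:o[1]+50,o[0]:o[0]+33],None,fx=k,fy=k,interpolation=cv2.INTER_CUBIC)
    for z,rr in((0,.022),(.016,.017),(.016,.008),(.034,.008),(.042,.0005)):
        P=[(proj(c,N0+n*z+rr*(N[:,0]*np.cos(w)+N[:,1]*np.sin(w)))-o+.5)*k for w in np.linspace(0,6.283,40)]
        cv2.polylines(q,[np.int32(P)],True,(0,255,0),1)
    out.append(q)
cv2.imwrite("pics/nip.png",np.hstack(out))
```

```text
top [266 205]
side [299 189]
```

View pics/nip.png

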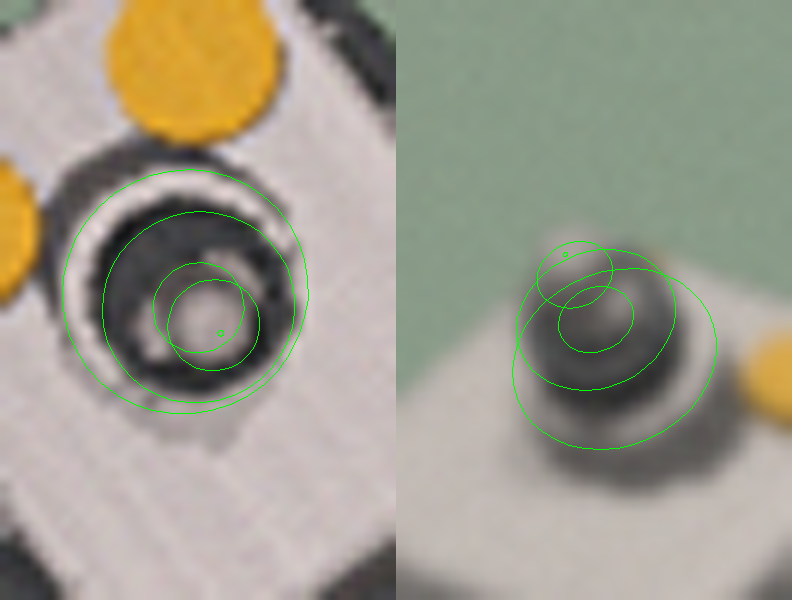

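Emit:
{"name": "step_arm", "arguments": {
  "deltas": [
    {"rx":0.0,"ry":0.0,"rz":0.0,"x":-0.0029,"y":-0.0013,"z":-0.0014,"grip":0.0},
    {"rx":0.0,"ry":0.0,"rz":0.0,"x":0.0,"y":0.001,"z":-0.009,"grip":0.0},
    {"rx":0.0,"ry":0.0,"rz":0.0,"x":0.003,"y":0.0032,"z":-0.0173,"grip":0.0},
    {"rx":0.0,"ry":0.0,"rz":0.0,"x":0.0045,"y":0.0043,"z":-0.0213,"grip":0.0},
    {"rx":0.0,"ry":0.0,"rz":0.0,"x":0.0045,"y":0.0043,"z":-0.0213,"grip":0.0}
  ]
}}

```text
time_s: 7.92
ee_pos: [0.533, 0.1341, 0.1646]
ee_rot: [1.718, 2.399, 0.622]
wrist_force: [-0.3, -0.5, -2.0]
grip_width: 0.257
```

```bash
python3 look.py pics/look2.png; sleep 0; python3 -c "
from st import *
rep()"
```

```text
t 7.9667 tcp [0.5332 0.1339 0.1651] mouth in nipple [-1.1  0.7 46.2] axis in nipple [ 0.002 -0.001  1.   ] F nip [-1.3 -0.4 -2.6] grip 23.4
t 7.9667 tcp [0.5332 0.1339 0.1651] mouth in nipple [-1.1  0.7 46.2] axis in nipple [ 0.002 -0.001  1.   ] F nip [-1.3 -0.4 -2.6] grip 23.4
```

View pics/look2.png

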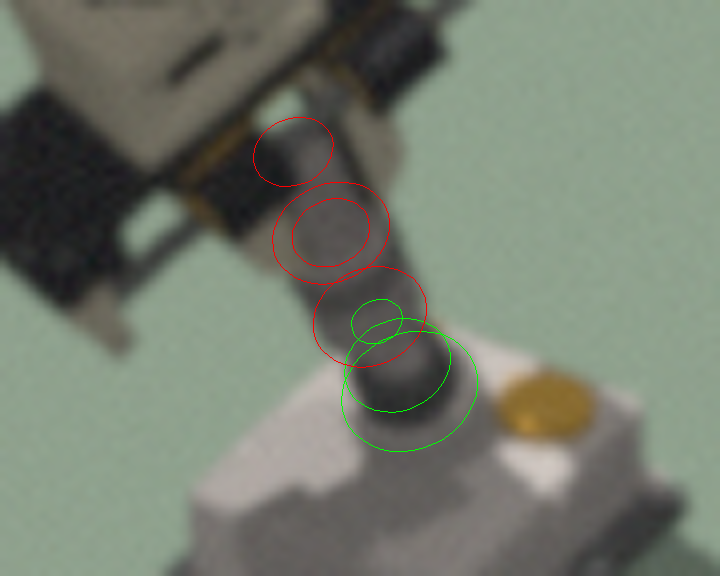

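Emit:
{"name": "step_arm", "arguments": {
  "deltas": [
    {"rx":0.0,"ry":0.0,"rz":0.0,"x":0.0005,"y":0.0003,"z":-0.0008,"grip":0.0},
    {"rx":0.0,"ry":0.0,"rz":0.0,"x":0.002,"y":0.0013,"z":-0.004,"grip":0.0},
    {"rx":0.0,"ry":0.0,"rz":0.0,"x":0.003,"y":0.0021,"z":-0.007,"grip":0.0},
    {"rx":0.0,"ry":0.0,"rz":0.0,"x":0.0043,"y":0.003,"z":-0.0107,"grip":0.0},
    {"rx":0.0,"ry":0.0,"rz":0.0,"x":0.0043,"y":0.003,"z":-0.0107,"grip":0.0}
  ]
}}

```text
time_s: 8.38
ee_pos: [0.5379, 0.1369, 0.155]
ee_rot: [1.717, 2.398, 0.623]
wrist_force: [-1.1, -0.3, -2.4]
grip_width: 0.253
```

```bash
python3 -c "
from st import *
rep()"
```

```text
t 8.3833 tcp [0.5379 0.1369 0.155 ] mouth in nipple [-0.3  0.3 34.7] axis in nipple [ 0.001 -0.001  1.   ] F nip [-2.   0.4 -1.8] grip 23.3
```

Emit:
{"name": "step_arm", "arguments": {
  "deltas": [
    {"rx":0.0,"ry":0.0,"rz":0.0,"x":0.0008,"y":0.0006,"z":-0.0022,"grip":0.0},
    {"rx":0.0,"ry":0.0,"rz":0.0,"x":0.0017,"y":0.0013,"z":-0.0045,"grip":0.0},
    {"rx":0.0,"ry":0.0,"rz":0.0,"x":0.0025,"y":0.0019,"z":-0.0068,"grip":0.0},
    {"rx":0.0,"ry":0.0,"rz":0.0,"x":0.0034,"y":0.0026,"z":-0.0091,"grip":0.0},
    {"rx":0.0,"ry":0.0,"rz":0.0,"x":0.0034,"y":0.0026,"z":-0.0091,"grip":0.0}
  ]
}}

```text
time_s: 8.8
ee_pos: [0.5413, 0.1395, 0.1461]
ee_rot: [1.717, 2.398, 0.624]
wrist_force: [0.0, 0.2, -2.2]
grip_width: 0.256
```

```bash
python3 -c "
from st import *
rep()"
```

```text
t 8.8 tcp [0.5413 0.1395 0.1461] mouth in nipple [-0.2  0.3 24.8] axis in nipple [ 0.001 -0.001  1.   ] F nip [-0.8  0.2 -2.1] grip 23.5
```

Emit:
{"name": "step_arm", "arguments": {
  "deltas": [
    {"rx":0.0,"ry":0.0,"rz":0.0,"x":0.0008,"y":0.0006,"z":-0.0022,"grip":0.0},
    {"rx":0.0,"ry":0.0,"rz":0.0,"x":0.0017,"y":0.0013,"z":-0.0045,"grip":0.0},
    {"rx":0.0,"ry":0.0,"rz":0.0,"x":0.0025,"y":0.0019,"z":-0.0068,"grip":0.0},
    {"rx":0.0,"ry":0.0,"rz":0.0,"x":0.003,"y":0.0023,"z":-0.0082,"grip":0.0},
    {"rx":0.0,"ry":0.0,"rz":0.0,"x":0.003,"y":0.0023,"z":-0.0082,"grip":0.0}
  ]
}}

```text
time_s: 9.22
ee_pos: [0.5444, 0.1417, 0.138]
ee_rot: [1.716, 2.397, 0.624]
wrist_force: [-0.5, 0.3, -1.0]
grip_width: 0.254
```

```bash
python3 -c "
from st import *
rep()"
```

```text
t 9.2167 tcp [0.5444 0.1417 0.138 ] mouth in nipple [-0.1  0.2 15.9] axis in nipple [ 0.001 -0.001  1.   ] F nip [-0.7  0.5 -0.8] grip 23.3
```

Emit:
{"name": "step_arm", "arguments": {
  "deltas": [
    {"rx":0.0,"ry":0.0,"rz":0.0,"x":0.0008,"y":0.0006,"z":-0.0022,"grip":0.0},
    {"rx":0.0,"ry":0.0,"rz":0.0,"x":0.0017,"y":0.0013,"z":-0.0045,"grip":0.0},
    {"rx":0.0,"ry":0.0,"rz":0.0,"x":0.0025,"y":0.0019,"z":-0.0068,"grip":0.0},
    {"rx":0.0,"ry":0.0,"rz":0.0,"x":0.0027,"y":0.002,"z":-0.0073,"grip":0.0},
    {"rx":0.0,"ry":0.0,"rz":0.0,"x":0.0027,"y":0.002,"z":-0.0073,"grip":0.0}
  ]
}}

```text
time_s: 9.63
ee_pos: [0.5471, 0.1436, 0.1313]
ee_rot: [1.716, 2.397, 0.624]
wrist_force: [-7.2, -2.8, 8.5]
grip_width: 0.254
```

```bash
python3 -c "
from st import *
rep()"
```

```text
t 9.6333 tcp [0.5471 0.1436 0.1313] mouth in nipple [0.1 0.1 8.4] axis in nipple [-0.    -0.001  1.   ] F nip [-3.1  2.1 10.8] grip 23.3
```

Emit:
{"name": "step_arm", "arguments": {
  "deltas": [
    {"rx":0.0,"ry":0.0,"rz":0.0,"x":0.0004,"y":0.0003,"z":-0.0011,"grip":0.0},
    {"rx":0.0,"ry":0.0,"rz":0.0,"x":0.0008,"y":0.0006,"z":-0.0021,"grip":0.0},
    {"rx":0.0,"ry":0.0,"rz":0.0,"x":0.0012,"y":0.0009,"z":-0.0032,"grip":0.0},
    {"rx":0.0,"ry":0.0,"rz":0.0,"x":0.0013,"y":0.001,"z":-0.0036,"grip":0.0},
    {"rx":0.0,"ry":0.0,"rz":0.0,"x":0.0013,"y":0.001,"z":-0.0036,"grip":0.0}
  ]
}}

```text
time_s: 10.05
ee_pos: [0.5484, 0.1446, 0.128]
ee_rot: [1.716, 2.397, 0.625]
wrist_force: [-7.8, -2.2, 11.2]
grip_width: 0.256
```

```bash
python3 -c "
from st import *
rep()"
```

```text
t 10.05 tcp [0.5484 0.1446 0.128 ] mouth in nipple [0.1 0.  4.7] axis in nipple [-0.    -0.001  1.   ] F nip [-2.1  3.  13.3] grip 23.5
```

Emit:
{"name": "step_arm", "arguments": {
  "deltas": [
    {"rx":0.0,"ry":0.0,"rz":0.0,"x":0.0001,"y":0.0001,"z":-0.0005,"grip":0.0},
    {"rx":0.0,"ry":0.0,"rz":0.0,"x":0.0003,"y":0.0002,"z":-0.0009,"grip":0.0},
    {"rx":0.0,"ry":0.0,"rz":0.0,"x":0.0005,"y":0.0004,"z":-0.0014,"grip":0.0},
    {"rx":0.0,"ry":0.0,"rz":0.0,"x":0.0005,"y":0.0004,"z":-0.0014,"grip":0.0},
    {"rx":0.0,"ry":0.0,"rz":0.0,"x":0.0005,"y":0.0004,"z":-0.0014,"grip":0.0}
  ]
}}

```text
time_s: 10.47
ee_pos: [0.5491, 0.1449, 0.1271]
ee_rot: [1.716, 2.396, 0.625]
wrist_force: [-9.1, -4.7, 14.5]
grip_width: 0.253
```

```bash
python3 -c "
from st import *
rep()"
```

```text
t 10.4667 tcp [0.5491 0.1449 0.1271] mouth in nipple [ 0.5 -0.2  3.6] axis in nipple [-0.001 -0.     1.   ] F nip [-3.   1.7 17.4] grip 23.2
```

Emit:
{"name": "step_arm", "arguments": {
  "deltas": [
    {"rx":0.0,"ry":0.0,"rz":0.0,"x":0.0001,"y":0.0001,"z":-0.0003,"grip":0.0},
    {"rx":0.0,"ry":0.0,"rz":0.0,"x":0.0002,"y":0.0002,"z":-0.0006,"grip":0.0},
    {"rx":0.0,"ry":0.0,"rz":0.0,"x":0.0003,"y":0.0003,"z":-0.0009,"grip":0.0},
    {"rx":0.0,"ry":0.0,"rz":0.0,"x":0.0003,"y":0.0003,"z":-0.0009,"grip":0.0},
    {"rx":0.0,"ry":0.0,"rz":0.0,"x":0.0003,"y":0.0003,"z":-0.0009,"grip":0.0}
  ]
}}

```text
time_s: 10.88
ee_pos: [0.5494, 0.1449, 0.1271]
ee_rot: [1.716, 2.396, 0.626]
wrist_force: [-15.5, -7.7, 24.6]
grip_width: 0.256
```

```bash
python3 look.py pics/fin.png
```

```text
t 10.9333 tcp [0.5494 0.1449 0.1271] mouth in nipple [ 0.7 -0.4  3.4] axis in nipple [-0.002  0.     1.   ] F nip [-5.2  3.2 29. ] grip 23.4
```

View pics/fin.png

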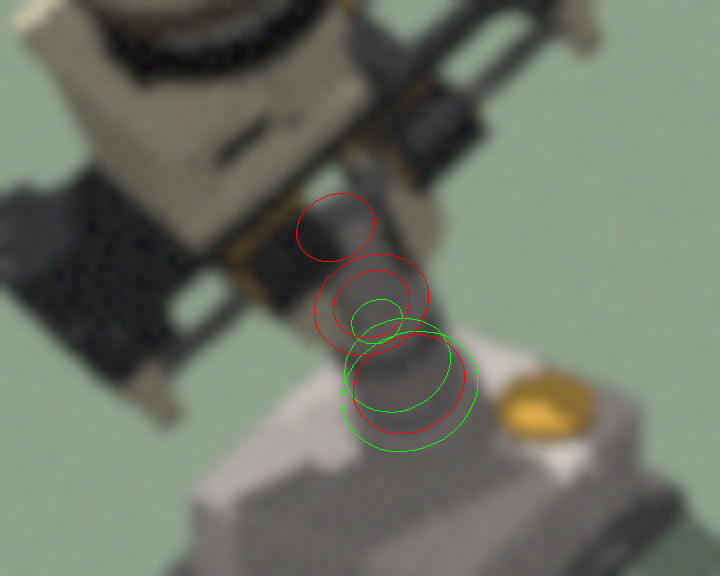

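Emit:
{"name": "step_arm", "arguments": {
  "deltas": [
    {"rx":0.0,"ry":0.0,"rz":0.0,"x":0.0,"y":0.0,"z":0.0002,"grip":0.0},
    {"rx":0.0,"ry":0.0,"rz":0.0,"x":0.0,"y":0.0,"z":0.0002,"grip":0.0},
    {"rx":0.0,"ry":0.0,"rz":0.0,"x":0.0,"y":0.0,"z":0.0002,"grip":0.0},
    {"rx":0.0,"ry":0.0,"rz":0.0,"x":0.0,"y":0.0,"z":0.0002,"grip":0.0},
    {"rx":0.0,"ry":0.0,"rz":0.0,"x":0.0,"y":0.0,"z":0.0002,"grip":0.0}
  ]
}}

```text
time_s: 11.35
ee_pos: [0.5494, 0.1449, 0.1271]
ee_rot: [1.716, 2.396, 0.626]
wrist_force: [-14.3, -7.3, 22.5]
grip_width: 0.258
```

```bash
python3 -c "
from st import *
rep(); print(r.close_job()); rep()"
```

```text
t 11.35 tcp [0.5494 0.1449 0.1271] mouth in nipple [ 0.7 -0.4  3.5] axis in nipple [-0.002  0.     1.   ] F nip [-4.8  2.8 27.1] grip 23.7
the job is handed in; nothing more can be done
None
the job is handed in; nothing more can be done
```

I lifted the coupler off the large black stand, tilted it 25° to match the nipple, and pressed it down past the catches to its hard stop. I handed the job in at about 11.4 s, still gripping and pressing; it reports no verdict.

**Last checks, from the arm pose and the fitted nipple pose:**

| Check | Measured | Limit |
|---|---|---|
| Mouth off-centre | 0.7 mm in x, -0.4 mm in y | within 3.5 mm |
| Axis tilt | about 0.002 rad | 0.12 rad |
| Mouth height above boss | 3.5 mm (home is 4 mm) | under 7.5 mm |
| Axial push | about 27 N, steady | over 10 N |
| Finger opening | 23.7 mm on the 24 mm stem | – |

- **Fully home:** The push matched the spring on the way down, about 13 N at 8.4 mm and 15 N at 4.7 mm. It then rose sharply with no further travel, so the collar is at its stop.
- **Not measured directly:** I inferred that the catches are back out and the collar is down from the depth and force. The catch release itself gave no clear force peak. I never read the finger force on its own.
- **Picture check:** The last side picture shows the coupler seated on the boss. The side-camera overlays sat about 1 to 2 mm off the pictures, within its calibration.
- **Bystanders:** I planned the path to stay clear of the cap, screwdriver, bin and can, and felt no unexpected contact. I did not re-measure their positions at the end.

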